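Find the case in which the roller has come loose

ROBOT

A 6-joint arm with a two-finger parallel gripper is mounted at the origin on a cart in front of the work surface, level with it; the furniture and walls round the work are solid. World frame = base frame: x ahead of the robot, y to its left, z up, the work surface at z = 0. Lengths are in m, angles in rad, forces in N, time in s.
With the tool pointing down it reaches from about 0.35 to 0.975 m from the base axis. Payload 17.4 kg.
Tool frame: the origin (TCP) lies between the finger pads; the fingertips stand 11 mm ahead of it and the grasp point (between the pads) lies 8 mm behind it (ctrl.tcp_to_tips is the z of the fingertips in the tool frame, in m); z points along the fingers, y is the line along which they close (so a half turn about z gives the same grasp; the last joint's range is limited). The gripper opens to 85 mm and grips with 20 to 120 N. Pads are 22 mm wide; open, the fingers measure 114 mm over their backs; the gripper's body (76 mm by 85 mm) begins 54 mm behind the grasp point. The pads swing forward as they close: fully open they stand 13 mm farther back than shut.
Start: joints at [1.205, 0.116, 1.442, -0, 1.584, -0.038], TCP at [0.217, 0.639, 0.242] pointing down, gripper open.
Joint ranges: [-2.83, 2.83], [-0.83, 2.19], [0.07, 2.5], [-1.14, 4.28], [0.01, 3], [-2.97, 2.97]. Speed limits (rad/s): [1.89, 1.89, 2.22, 3.14, 3.14, 3.14].

INTERFACE

Orientations are given as a unit quaternion [x, y, z, w].
In Python, from cell import ctrl gives the robot as it stands.
- The arm moves only by the tool servo_tool, never from a script. Its argument "rows" is one flat list of numbers, 6 for each row, row after row: the shift along the tool's x, y, z in cm, then the turn, a rotation vector about the tool's x, y, z in rad. A call has 1 to 10 rows; each row shifts and turns the commanded pose from where the row before left it, along the tool's axes as they then stand; what a row does not reach is not made up. A row lasts 1/12 s, in which the tool goes at most 41.7 mm and 7.16 degrees, less where a joint would pass 70% of its speed; a pose out of reach is approached as far as the arm can. A call is refused whole if a number of a shift passes 4.17 or a number of a turn 0.125, either way. A call with a gripper value outside its range is refused whole. "gripper" is the opening, from -1 (shut) to 1 (fully open), set as the call begins (left out, the last holds). The fingers move at their own pace and stop on an object; "squeeze" is the grip in N (left out, the last holds). Time passes only in rows, so rows that do not move let the fingers close. It gives the time, the measured TCP pose, the force, the opening and the grip force at its end, in the units of the state.
- ctrl.get_obs(): the state, without advancing time (a new reading comes with each control period).
- ctrl.camera(name): name is "side" or "top"; returns the picture (480x640x3 uint8, blue, green, red); there is no depth.
- ctrl.camera_info(name): a dict with "intrinsics" (3x3 intrinsics, pixels), "eye" and "rotation" of the camera in the world. Camera axes: x right, y down, z forward; pixel columns grow to the right and rows downward; lengths in m; the calibration is good to about 2 mm. A picture is of the moment at which its call begins. camera_info takes no time and is no camera call.
- ctrl.hand_in(): hands the job in; it is judged then, once.
Trained networks look in the newest picture that a camera, given by its name, has taken for a name from the list of things; names that differ only in an ending like _2 or _b are one class to them, and where a whole thing is asked for, a point or a joint stands for the part that bears it (a point fixed in the world has none). Each returns a list of dicts, best first, with "score" (0 to 1); they miss things now and then, are a little off and sometimes report something else, mostly with a low value. They report only what shows in the picture. A call takes as long as a camera call.
- ctrl.look_for(camera, query): "box" ([left, top, width, height] in pixels, round what is visible of it).
- ctrl.masks_of(camera, query): "region" (480x640 bool, what is visible of it) and "box" ([left, top, width, height] in pixels, round what is visible of it).
- ctrl.mark_of(camera, query): "centre" ([row, column] in pixels: a listed point, or the origin of a listed thing).
The state is a dict: "time": time; "joint_positions": joint angles; "dq": joint speeds; "tau": joint torques, N m; "tool_pos": TCP position; "eef_rot": TCP orientation; "ft_force": force on the tool from outside, world axes, zero at the start; "moment": the same for the moment, N m; "finger_gap": finger opening in m; "finger_force": force on a finger pad.
Only numpy, scipy, OpenCV 4.12 (cv2) and the standard library are available. Lean on these libraries where they do the work, as an engineer would, in place of code of your own. Each camera call takes 0.05 s, during which the arm holds its last target. There are 200 camera calls.

TASK

Three sealed cases with a spare steel roller in each stand in the wooden carrier, and in one of them, any of the three, the roller has come loose from its packing. Lift the cases out one at a time and shake each back and forth a few times, end to end and clear of the carrier, until you find the one that rattles: put every case that does not rattle back upright, fully down in a pocket of the carrier, but keep the rattling one in the gripper and hold it out level over the back third of the bench (the side away from you), about 20 cm above the bench top, for the fitter to take. Finish while still holding it there, with the other two cases in the carrier, and leave the spanner, marker and hex nut beside the carrier where they lie.

Things in the scene. Friction and masses are not known exactly. Their poses are not given: they have to be found in the camera images.
- carrier: Fixed wooden board, 142 mm (x) by 286 mm (y) by 28 mm high, origin under its centre on the bench, x pointing to its far long side. Three rectangular pockets, 116 mm (x) by 60 mm (y) and 14 mm deep (pocket floors 14 mm above the bench), side by side along its y axis at y = +98 mm (left), 0 (middle) and -98 mm (right).
- case_left: The left one (carrier y = +98 mm) of three identical sealed cases: closed grey plastic box, 112 mm long (its x, parallel to the carrier's x), 56 mm wide (its y), 58 mm tall, a latch sticking out 5 mm at each end. Origin at the centre of its underside, z up. Stands in its pocket, underside 14 mm above the bench, its upper 44 mm clear of the carrier.
- case_middle: The middle one (carrier y = 0), same as case_left. All weigh 0.55 to 0.66 kg. In the case whose roller is loose, 0.35 kg roll freely 22 mm either way from the middle along the case's length (so its balance shifts when it is tipped end to end) and knock on its ends; in the others nothing moves.
- case_right: The right one (carrier y = -98 mm), same as case_left.
- back_third (a point): A point on the bench top, 0.66 m ahead of the robot, where the back third of the bench top begins: the top is 0.66 m deep, its back edge lies 0.22 m beyond this point, and front and back edges run along y. All of the bench farther from the robot in x than this point is the back third; fitting sleeves up to 152 mm tall stand there towards the right (y below 0.07).
- spanner_19: Bystander: combination spanner, 225 mm long, lies on the bench along the near side of the carrier.
- paint_marker: Bystander: paint marker, 128 mm long, 17 mm thick, lies on the bench behind the carrier.
- nut_m20: Bystander: large steel hex nut, 30 x 34 mm, 16 mm high, lies on the bench behind the right end of the carrier.

How it is judged:
On the way, in this order (a step that is already met when the one before it is completed fails the run):
1. the case with the loose roller is held clear of the carrier and shaken so that the roller runs to its far end (((distance between loose_roller_c0 and case_left below 0.07 m and z of case_left in the frame of carrier above 0.04 m and contact force between the fingers and case_left above 1 N and x of loose_roller_c0 in the frame of case_left above 0.016 m) or (distance between loose_roller_c0 and case_middle below 0.07 m and z of case_middle in the frame of carrier above 0.04 m and contact force between the fingers and case_middle above 1 N and x of loose_roller_c0 in the frame of case_middle above 0.016 m) or (distance between loose_roller_c0 and case_right below 0.07 m and z of case_right in the frame of carrier above 0.04 m and contact force between the fingers and case_right above 1 N and x of loose_roller_c0 in the frame of case_right above 0.016 m))).
2. and then back to its near end (((distance between loose_roller_c0 and case_left below 0.07 m and z of case_left in the frame of carrier above 0.04 m and contact force between the fingers and case_left above 1 N and x of loose_roller_c0 in the frame of case_left below -0.016 m) or (distance between loose_roller_c0 and case_middle below 0.07 m and z of case_middle in the frame of carrier above 0.04 m and contact force between the fingers and case_middle above 1 N and x of loose_roller_c0 in the frame of case_middle below -0.016 m) or (distance between loose_roller_c0 and case_right below 0.07 m and z of case_right in the frame of carrier above 0.04 m and contact force between the fingers and case_right above 1 N and x of loose_roller_c0 in the frame of case_right below -0.016 m))).
At the end, for the whole second after the job is handed in: The case with the loose roller is held still by the fingers, within 15 degrees of level, underside over 0.16 m above the bench and middle at most 3 cm short of the back third; the other two stand at rest in carrier pockets (underside within 5 mm of the pocket floor, under 4.5 degrees of tilt) (((distance between loose_roller_c0 and case_left below 0.07 m and contact force between the fingers and case_left above 2 N and contact force between case_left and carrier below 0.1 N and world x of case_left above 0.63 m and height (world z) of case_left above 0.16 m and angle between case_left's own z axis and vertical below 0.26 rad and linear speed of case_left below 0.04 m/s and z of each of case_middle, case_right in the frame of carrier below 0.019 m and x of case_middle in the frame of carrier between -0.01 and 0.01 m and y of case_middle in the frame of carrier between -0.11 and 0.11 m and angle between each of case_middle, case_right's own z axis and vertical below 0.08 rad and linear speed of each of case_middle, case_right below 0.03 m/s and x of case_right in the frame of carrier between -0.01 and 0.01 m and y of case_right in the frame of carrier between -0.11 and 0.11 m) or (distance between loose_roller_c0 and case_middle below 0.07 m and contact force between the fingers and case_middle above 2 N and contact force between case_middle and carrier below 0.1 N and world x of case_middle above 0.63 m and height (world z) of case_middle above 0.16 m and angle between case_middle's own z axis and vertical below 0.26 rad and linear speed of case_middle below 0.04 m/s and z of each of case_left, case_right in the frame of carrier below 0.019 m and x of case_left in the frame of carrier between -0.01 and 0.01 m and y of case_left in the frame of carrier between -0.11 and 0.11 m and angle between each of case_left, case_right's own z axis and vertical below 0.08 rad and linear speed of each of case_left, case_right below 0.03 m/s and x of case_right in the frame of carrier between -0.01 and 0.01 m and y of case_right in the frame of carrier between -0.11 and 0.11 m) or (distance between loose_roller_c0 and case_right below 0.07 m and contact force between the fingers and case_right above 2 N and contact force between case_right and carrier below 0.1 N and world x of case_right above 0.63 m and height (world z) of case_right above 0.16 m and angle between case_right's own z axis and vertical below 0.26 rad and linear speed of case_right below 0.04 m/s and z of each of case_left, case_middle in the frame of carrier below 0.019 m and x of case_left in the frame of carrier between -0.01 and 0.01 m and y of case_left in the frame of carrier between -0.11 and 0.11 m and angle between each of case_left, case_middle's own z axis and vertical below 0.08 rad and linear speed of each of case_left, case_middle below 0.03 m/s and x of case_middle in the frame of carrier between -0.01 and 0.01 m and y of case_middle in the frame of carrier between -0.11 and 0.11 m))); the arm keeps its last pose, push and grip.
It fails at once if the spanner is shifted by more than 30 mm (distance of spanner_19 from where it was at the start of the episode above 0.03 m).
It fails at once if the paint marker is shifted by more than 30 mm (distance of paint_marker from where it was at the start of the episode above 0.03 m).
It fails at once if the hex nut is shifted by more than 30 mm (distance of nut_m20 from where it was at the start of the episode above 0.03 m).
It also fails if it takes over 72 s, if anything falls off the work surface, if the arm or the gripper's body presses on something with over 40 N, if the wrist force passes 120 N, or if a joint passes its speed limit or range.

## Working session

There is one attempt and no reset: what is moved stays moved. The work goes in short steps, Python scripts to look and compute and a tool call to move; the robot and the scene stay as the last step left them, time stands still between calls to the robot, and variables do not carry over. Pictures are saved under pics/ and viewed, at most 10 in all, crops included, and the job is handed in when it is done.

Besides the shell and the picture viewer there is one more tool, called after "Request:" in YAML: its name, and indented under it one key for each argument. servo_tool: Moves the arm, as the interface text tells. Its arguments: {"type":"object","properties":{"rows":{"type":"array"},"gripper":{"type":"number"},"squeeze":{"type":"number"}},"required":["rows"]}

```bash
mkdir -p pics; ls; cat > h.py <<'E'
import numpy as np, cv2
from cell import ctrl
def ray(cam,u,v):
    i=ctrl.camera_info(cam);K=np.array(i["intrinsics"]);R=np.array(i["rotation"]);e=np.array(i["eye"])
    return e,R@np.linalg.solve(K,[u,v,1.])
def onz(cam,u,v,z):
    e,d=ray(cam,u,v);return e+d*(z-e[2])/d[2]
def proj(cam,P):
    i=ctrl.camera_info(cam);K=np.array(i["intrinsics"]);R=np.array(i["rotation"]);e=np.array(i["eye"])
    p=K@(R.T@(np.array(P)-e));return p[:2]/p[2]
E
python3 - <<'E'
from h import *
for c in("top","side"):
    cv2.imwrite(f"pics/{c}0.png",ctrl.camera(c)); print(c,{k:np.round(v,3).tolist() for k,v in ctrl.camera_info(c).items() if k in("eye","rotation","intrinsics")})
    for q in("carrier","case_left","spanner_19","paint_marker","nut_m20","back_third"):
        print(q,[(round(m["score"],2),np.round(m["centre"]).tolist()) for m in ctrl.mark_of(c,q)][:4])
o=ctrl.get_obs();print({k:np.round(v,3).tolist() for k,v in o.items()})
E
```

```text
pics
top {'intrinsics': [[521.566, 0.0, 319.64], [0.0, 521.566, 237.066], [0.0, 0.0, 1.0]], 'eye': [0.367, 0.298, 0.889], 'rotation': [0.751, -0.65, 0.077, -0.084]}
carrier []
case_left [(0.89, [256.0, 246.0])]
spanner_19 [(0.73, [196.0, 285.0]), (0.67, [310.0, 302.0]), (0.61, [257.0, 248.0])]
paint_marker [(0.7, [195.0, 287.0])]
nut_m20 [(0.82, [192.0, 356.0])]
back_third [(0.85, [205.0, 422.0])]
side {'intrinsics': [[460.693, 0.0, 324.276], [0.0, 460.693, 236.061], [0.0, 0.0, 1.0]], 'eye': [0.261, -0.312, 0.572], 'rotation': [0.875, -0.202, 0.11, -0.426]}
carrier [(0.79, [238.0, 295.0])]
case_left [(0.93, [216.0, 264.0])]
spanner_19 [(0.91, [260.0, 249.0])]
paint_marker [(0.62, [217.0, 331.0])]
nut_m20 [(0.49, [247.0, 371.0])]
back_third [(0.78, [292.0, 404.0])]
{'time': 0.7, 'joint_positions': [1.205, 0.116, 1.442, 0.0, 1.584, -0.038], 'dq': [-0.0, 0.0, -0.001, -0.001, -0.0, -0.001], 'tau': [-0.0, -73.156, -63.258, -0.0, 0.001, -0.0], 'tool_pos': [0.217, 0.639, 0.242], 'eef_rot': [0.163, 0.987, 0.0, -0.0], 'ft_force': [0.469, -0.193, 0.647], 'moment': [0.009, 0.014, 0.013], 'finger_force': 0.0, 'finger_gap': 0.085}
```

```bash
sed -i 's/^import numpy as np, cv2/import numpy as np, cv2\nfrom scipy.spatial.transform import Rotation as Ro/; s/R=np.array(i\["rotation"\])/R=Ro.from_quat(i["rotation"]).as_matrix()/' h.py
python3 - <<'E'
from h import *
for n,z in (("case_left",.014),("carrier",0),("paint_marker",0.008),("nut_m20",0),("back_third",0)):
    for c in("top","side"):
        d={"top":dict(case_left=(246,256),paint_marker=(287,195),nut_m20=(356,192),back_third=(422,205)),"side":dict(case_left=(264,216),carrier=(295,238),paint_marker=(331,217),nut_m20=(371,247),back_third=(404,292))}[c]
        if n in d: print(n,c,onz(c,*d[n],z).round(3))
E
```

```text
case_left top [0.518 0.442 0.014]
case_left side [0.509 0.44  0.014]
carrier side [0.544 0.361 0.   ]
paint_marker top [0.638 0.39  0.008]
paint_marker side [0.638 0.385 0.008]
nut_m20 top [0.663 0.27  0.   ]
nut_m20 side [0.668 0.271 0.   ]
back_third top [ 0.657  0.151 -0.   ]
back_third side [0.656 0.139 0.   ]
```

View pics/top0.png

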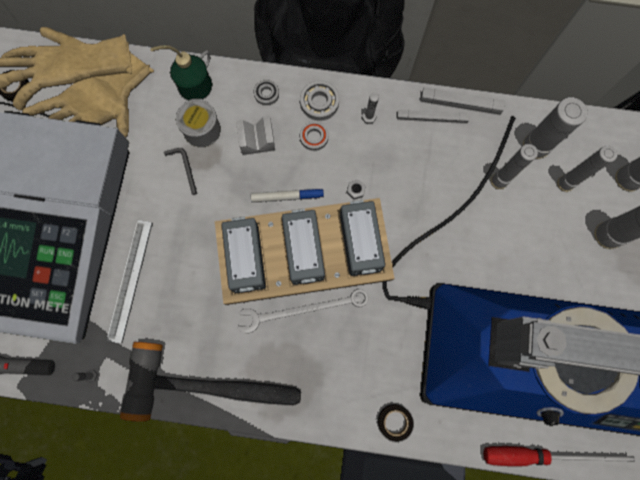

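View pics/side0.png

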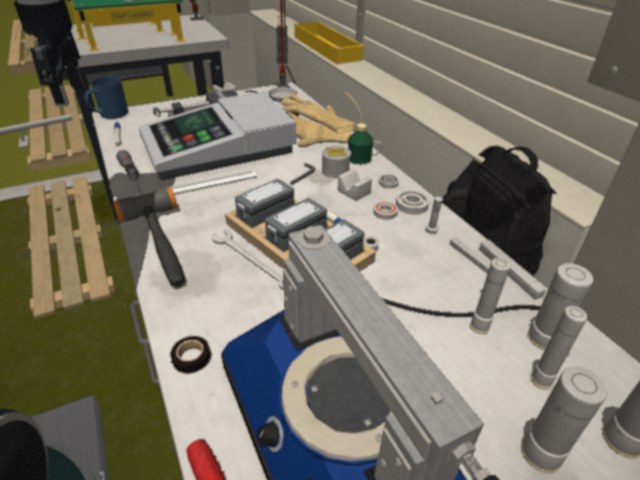

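```bash
cat > fit.py <<'E'
from h import *
from scipy.optimize import minimize
ctrl.camera("top")
ms=ctrl.masks_of("top","case_left");cs=ctrl.masks_of("top","carrier")
for m in ms+cs: print(round(m["score"],2),m["box"],m["region"].sum())
obs=np.zeros((480,640),bool)
for m in ms:
    if m["score"]>.5 and 1000<m["region"].sum()<6000: obs|=m["region"]
co=cs[0]["region"] if cs else None
def boxpts(x,y,th,cx,cy,l,w,z0,z1):
    P=[]
    for sx in(-1,1):
        for sy in(-1,1):
            for z in(z0,z1):
                a,b=cx+sx*l/2,cy+sy*w/2
                P.append([x+np.cos(th)*a-np.sin(th)*b,y+np.sin(th)*a+np.cos(th)*b,z])
    return P
def render(p,cases=True):
    im=np.zeros((480*4,640*4),np.uint8)
    L=[(0,s,.112,.056,.028,.072) for s in(.098,0,-.098)] if cases else [(0,0,.142,.286,0,.028)]
    for a in L:
        q=np.array([proj("top",P) for P in boxpts(*p,*a)])*4+1.5
        cv2.fillConvexPoly(im,cv2.convexHull(q.round().astype(np.int32)),255)
    return cv2.resize(im,(640,480),interpolation=cv2.INTER_AREA)/255.
def cost(p):
    return np.abs(render(p)-obs).sum()+ (np.abs(render(p,False)-(co|obs))*(1-0*obs)).sum()*(co is not None)*.3
best=None
for th in(-.1,0.0,.1):
    r=minimize(cost,[.54,.345,th],method="Nelder-Mead",options=dict(initial_simplex=np.array([.54,.345,th])+np.array([[0,0,0],[.02,0,0],[0,.02,0],[0,0,.08]])))
    if best is None or r.fun<best.fun: best=r
print(best.x.round(4),best.fun,obs.sum())
im=ctrl.camera("top");
for cases in(True,False):
    c,_=cv2.findContours((render(best.x,cases)>.5).astype(np.uint8),cv2.RETR_EXTERNAL,cv2.CHAIN_APPROX_NONE);cv2.drawContours(im,c,-1,(0,0,255),1)
cv2.imwrite("pics/fit.png",cv2.resize(im[170:330,190:430],None,fx=3,fy=3))
E
python3 fit.py
```

```text
0.64 [219.1, 215.0, 47.8, 79.5] 2709
0.58 [210.1, 200.3, 183.4, 102.7] 6406Traceback (most recent call last):
  File "fit.py", line 29, in <module>
    r=minimize(cost,[.54,.345,th],method="Nelder-Mead",options=dict(initial_simplex=np.array([.54,.345,th])+np.array([[0,0,0],[.02,0,0],[0,.02,0],[0,0,.08]])))
    res = _minimize_neldermead(fun, x0, args, callback, bounds=bounds,
                               **options)
    fxcc = func(xcc)
    fx = function(np.copy(x), *(wrapper_args + args))
  File "fit.py", line 26, in cost
    return np.abs(render(p)-obs).sum()+ (np.abs(render(p,False)-(co|obs))*(1-0*obs)).sum()*(co is not None)*.3
                                                ~~~~~~^^^^^^^^^
  File "fit.py", line 22, in render
    q=np.array([proj("top",P) for P in boxpts(*p,*a)])*4+1.5
                ~~~~^^^^^^^^^
  File "h.py", line 10, in proj
    i=ctrl.camera_info(cam);K=np.array(i["intrinsics"]);R=Ro.from_quat(i["rotation"]).as_matrix();e=np.array(i["eye"])
ValueError: time passes only in moves, steps and waits
```

```bash
sed -i 's/^def ray/import functools\n_ci=functools.lru_cache(None)(ctrl.camera_info)\ndef ray/; s/i=ctrl.camera_info(cam)/i=_ci(cam)/' h.py
python3 - <<'E'
s=open('fit.py').read()
a=s.index('ctrl.camera("top")');b=s.index('def boxpts')
s=s[:a]+'''im0=cv2.imread("pics/top0.png")
hsv=cv2.cvtColor(im0,cv2.COLOR_BGR2HSV)
roi=np.zeros((480,640),bool);roi[190:312,205:400]=1
obs=((hsv[...,0]>8)&(hsv[...,0]<28)&(hsv[...,1]>70)&roi)
obs=cv2.morphologyEx(obs.astype(np.uint8),cv2.MORPH_CLOSE,np.ones((3,3)))>0
'''+s[b:]
a=s.index('def cost');b=s.index('best=None')
s=s[:a]+'''def cost(p):
    return np.abs(np.clip(render(p,False)-render(p),0,1)-obs).sum()
'''+s[b:]
s=s.replace('im=ctrl.camera("top");','im=im0.copy();im[obs]=im[obs]//2+np.array([0,120,0],np.uint8)\nx,y,th=best.x\nfor s_ in(.098,0,-.098): print((x-np.sin(th)*s_).round(4),(y+np.cos(th)*s_).round(4))')
open('fit.py','w').write(s)
E
python3 fit.py
```

```text
[0.5406 0.3464 0.2914] 849.0 6124
0.5124 0.4402
0.5406 0.3464
0.5687 0.2525
```

View pics/fit.png

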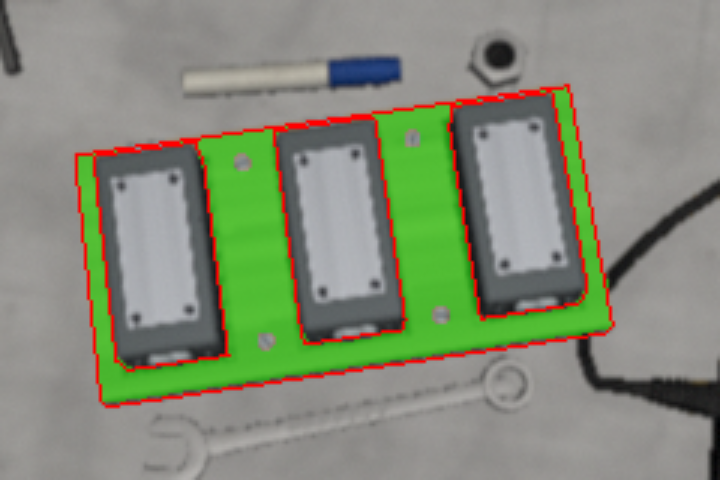

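Request:
servo_tool:
  rows: [0, 0, 0, 0, 0, -0.124, 0, 0, 0, 0, 0, -0.124, 0, 0, 0, 0, 0, -0.124, 0, 0, 0, 0, 0, -0.124, 0, 0, 0, 0, 0, -0.124, -2.5, -3.06, 0, 0, 0, 0, -2.5, -3.06, 0, 0, 0, 0, -2.5, -3.06, 0, 0, 0, 0, -2.5, -3.06, 0, 0, 0, 0, -2.5, -3.06, 0, 0, 0, 0]
  gripper: 1
  squeeze: 90

```text
time: 1.68
tool_pos: [0.3823, 0.5273, 0.2425]
eef_rot: [-0.146, 0.989, 0.0, 0.0]
ft_force: [0.1, 1.5, 0.3]
finger_gap: 0.0855
finger_force: 0.0
```

Request:
servo_tool:
  rows: [-2.5, -3.06, 0, 0, 0, 0, -2.5, -3.06, 0, 0, 0, 0, -2.5, -3.06, 0, 0, 0, 0, -2.5, -3.06, 0, 0, 0, 0, 0, 0, 3, 0, 0, 0, 0, 0, 3, 0, 0, 0, 0, 0, 0, 0, 0, 0, 0, 0, 0, 0, 0, 0]

```text
time: 2.35
tool_pos: [0.5117, 0.4398, 0.1814]
eef_rot: [-0.146, 0.989, -0.001, -0.001]
ft_force: [-0.4, 0.6, 0.5]
finger_gap: 0.0852
finger_force: 0.0
```

```bash
cat >> h.py <<'E'
C=np.array([.5406,.3464]);TH=.2914
def togo(target,yaw=TH+np.pi/2):
    """shift in tool axes (cm) to world target, turn (rad) to upright tool with tool y at yaw"""
    o=ctrl.get_obs();R=Ro.from_quat(o["eef_rot"]);y=np.array([np.cos(yaw),np.sin(yaw),0]);z=np.array([0,0,-1.])
    Rt=Ro.from_matrix(np.stack([np.cross(y,z),y,z],1))
    print("t",round(o["time"],2),"pos",np.round(o["tool_pos"],4),"shift cm",(R.inv().apply(np.array(target)-o["tool_pos"])*100).round(2),"turn",(R.inv()*Rt).as_rotvec().round(4),"F",np.round(o["ft_force"],2),"M",np.round(o["moment"],3),"gap",round(o["finger_gap"],4),"ff",round(o["finger_force"],1))
def case(i,z,x=0): 
    s=(.098,0,-.098)[i];return [C[0]-np.sin(TH)*s+np.cos(TH)*x,C[1]+np.cos(TH)*s+np.sin(TH)*x,z]
E
python3 -c "
from h import *
togo(case(0,.045))"
```

```text
t 2.35 pos [0.5117 0.4398 0.1814] shift cm [-0.12  0.04 13.64] turn [-0.001  -0.0026  0.0007] F [-0.37  0.59  0.53] M [ 0.085 -0.041  0.034] gap 0.0852 ff 0.0
```

Request:
servo_tool:
  rows: [-0.1, 0, 3, 0, 0, 0, 0, 0, 3, 0, 0, 0, 0, 0, 2.5, 0, 0, 0, 0, 0, 2.5, 0, 0, 0, 0, 0, 1.6, 0, 0, 0, 0, 0, 1, 0, 0, 0, 0, 0, 0, 0, 0, 0, 0, 0, 0, 0, 0, 0]

```text
time: 3.02
tool_pos: [0.5135, 0.4412, 0.0481]
eef_rot: [-0.146, 0.989, 0.0, 0.001]
ft_force: [0.6, -0.3, -0.1]
finger_gap: 0.085
finger_force: 0.0
```

Request:
servo_tool:
  rows: [0, 0, 0, 0, 0, 0, 0, 0, 0, 0, 0, 0, 0, 0, 0, 0, 0, 0, 0, 0, 0, 0, 0, 0, 0, 0, 0, 0, 0, 0, 0, 0, 0, 0, 0, 0, 0, 0, 0, 0, 0, 0]
  gripper: -1

```text
time: 3.6
tool_pos: [0.5137, 0.4411, 0.0483]
eef_rot: [-0.146, 0.989, 0.001, 0.001]
ft_force: [-1.5, 0.6, 7.5]
finger_gap: 0.0547
finger_force: 97.5
```

```bash
python3 -c "
from h import *
togo(case(0,.045))"
```

```text
t 3.6 pos [0.5137 0.4411 0.0483] shift cm [ 0.14 -0.05  0.33] turn [0.0012 0.0023 0.0009] F [-1.47  0.62  7.45] M [-0.032  0.215  0.037] gap 0.0547 ff 97.5
```

Request:
servo_tool:
  rows: [0, 0, -1, 0, 0, 0, 0, 0, -2, 0, 0, 0, 0, 0, -2, 0, 0, 0, 0, 0, -2, 0, 0, 0, 0, 0, -2, 0, 0, 0, 0, 0, -1, 0, 0, 0, 0, 0, 0, 0, 0, 0, 0, 0, 0, 0, 0, 0, 0, 0, 0, 0, 0, 0]

```text
time: 4.35
tool_pos: [0.5126, 0.4401, 0.1447]
eef_rot: [-0.146, 0.989, -0.001, -0.001]
ft_force: [0.5, 0.8, -6.2]
finger_gap: 0.0546
finger_force: 96.4
```

```bash
python3 -c "
from h import *
togo(case(0,.045))"
```

```text
t 4.35 pos [0.5126 0.4401 0.1447] shift cm [-0.01  0.03  9.97] turn [-0.0008 -0.0019  0.0007] F [ 0.5   0.84 -6.2 ] M [0.025 0.014 0.   ] gap 0.0546 ff 96.4
```

Request:
servo_tool:
  rows: [0, 0, 0, 0, 0.1, 0, 0, 0, 0, 0, 0.1, 0, 0, 0, 0, 0, 0.1, 0, 0, 0, 0, 0, 0, 0, 0, 0, 0, 0, 0, 0, 0, 0, 0, 0, 0, 0, 0, 0, 0, 0, 0, 0, 0, 0, 0, 0, 0, 0, 0, 0, 0, 0, 0, 0]

```text
time: 5.1
tool_pos: [0.5127, 0.4405, 0.1469]
eef_rot: [-0.144, 0.978, -0.022, -0.147]
ft_force: [0.2, -0.1, -6.1]
finger_gap: 0.055
finger_force: 99.1
```

```bash
python3 -c "
from h import *
togo(case(0,.045))"
```

```text
t 5.1 pos [0.5127 0.4405 0.1469] shift cm [-2.97 -0.02  9.75] turn [ 1.000e-04 -2.984e-01  1.200e-03] F [ 0.22 -0.12 -6.08] M [ 0.118 -0.344  0.005] gap 0.055 ff 99.1
```

Request:
servo_tool:
  rows: [0, 0, 0, 0, -0.1, 0, 0, 0, 0, 0, -0.1, 0, 0, 0, 0, 0, -0.1, 0, 0, 0, 0, 0, -0.1, 0, 0, 0, 0, 0, -0.1, 0, 0, 0, 0, 0, -0.1, 0, 0, 0, 0, 0, 0, 0, 0, 0, 0, 0, 0, 0, 0, 0, 0, 0, 0, 0, 0, 0, 0, 0, 0, 0]

```text
time: 5.93
tool_pos: [0.5136, 0.4406, 0.1466]
eef_rot: [-0.144, 0.978, 0.022, 0.147]
ft_force: [0.2, -0.3, -5.6]
finger_gap: 0.055
finger_force: 104.1
```

```bash
python3 -c "
from h import *
togo(case(0,.045))"
```

```text
t 5.93 pos [0.5136 0.4406 0.1466] shift cm [3.1  0.   9.68] turn [2.000e-04 2.983e-01 3.000e-04] F [ 0.18 -0.28 -5.63] M [-0.094  0.32  -0.053] gap 0.055 ff 104.1
```

Request:
servo_tool:
  rows: [0, 0, 0, 0, 0.1, 0, 0, 0, 0, 0, 0.1, 0, 0, 0, 0, 0, 0.1, 0, 0, 0, 0, 0, 0, 0, 0, 0, 0, 0, 0, 0, 0, 0, 0, 0, 0, 0]

```text
time: 6.43
tool_pos: [0.5134, 0.4404, 0.1457]
eef_rot: [-0.145, 0.989, -0.0, 0.001]
ft_force: [-0.1, 0.3, -6.2]
finger_gap: 0.0548
finger_force: 104.0
```

```bash
python3 -c "
from h import *
togo(case(0,.045))"
```

```text
t 6.43 pos [0.5134 0.4404 0.1457] shift cm [ 0.11  0.02 10.07] turn [-0.0004  0.0016  0.0004] F [-0.06  0.29 -6.21] M [-0.04  -0.042  0.035] gap 0.0548 ff 104.0
```

```bash
cat >> h.py <<'E'
def avg(n=8):
    L=[]
    for _ in range(n):
        o=ctrl.get_obs();m=np.array(o["moment"]);L.append([-np.sin(TH)*m[0]+np.cos(TH)*m[1],np.cos(TH)*m[0]+np.sin(TH)*m[1],o["ft_force"][2]]);ctrl.camera("top")
    L=np.array(L);print("t",round(ctrl.get_obs()["time"],2),"My",L[:,0].mean().round(4),"+-",(L[:,0].std()/n**.5).round(4),"Mx",L[:,1].mean().round(4),"Fz",L[:,2].mean().round(3))
E
python3 -c "
from h import *
avg()"
```

```text
t 6.83 My -0.0254 +- 0.0065 Mx -0.0008 Fz -5.903
```

Request:
servo_tool:
  rows: [0, 0, 0, 0, 0.1, 0, 0, 0, 0, 0, 0.1, 0, 0, 0, 0, 0, 0.1, 0, 0, 0, 0, 0, 0, 0, 0, 0, 0, 0, 0, 0, 0, 0, 0, 0, 0, 0, 0, 0, 0, 0, -0.1, 0, 0, 0, 0, 0, -0.1, 0, 0, 0, 0, 0, -0.1, 0, 0, 0, 0, 0, 0, 0]

```text
time: 7.67
tool_pos: [0.5113, 0.4405, 0.1481]
eef_rot: [-0.146, 0.989, 0.001, 0.004]
ft_force: [-1.6, -0.6, -4.7]
finger_gap: 0.0548
finger_force: 104.5
```

Request:
servo_tool:
  rows: [0, 0, 0, 0, 0, 0, 0, 0, 0, 0, 0, 0, 0, 0, 0, 0, 0, 0]

```text
time: 7.92
tool_pos: [0.5133, 0.4404, 0.1463]
eef_rot: [-0.145, 0.989, -0.0, -0.001]
ft_force: [-0.4, -0.5, -4.8]
finger_gap: 0.0547
finger_force: 104.5
```

```bash
python3 -c "
from h import *
avg();togo(case(0,.045))"
```

```text
t 8.32 My 0.0338 +- 0.0113 Mx -0.0091 Fz -5.311
t 8.32 pos [0.5132 0.4404 0.1461] shift cm [7.000e-02 1.000e-02 1.011e+01] turn [-0.0001 -0.0004  0.0007] F [-0.33 -0.98 -4.47] M [ 0.003  0.028 -0.016] gap 0.0542 ff 104.5
```

Request:
servo_tool:
  rows: [0, 0, 0, 0, 0.1, 0, 0, 0, 0, 0, 0.1, 0, 0, 0, 0, 0, 0, 0, 0, 0, 0, 0, 0, 0, 0, 0, 0, 0, 0, 0, 0, 0, 0, 0, -0.08, 0, 0, 0, 0, 0, -0.08, 0, 0, 0, 0, 0, 0, 0, 0, 0, 0, 0, 0, 0, 0, 0, 0, 0, 0, 0]

```text
time: 9.15
tool_pos: [0.5127, 0.4404, 0.1469]
eef_rot: [-0.146, 0.989, -0.003, -0.02]
ft_force: [0.7, -0.6, -6.2]
finger_gap: 0.0548
finger_force: 104.5
```

```bash
python3 -c "
from h import *
avg(12)"
```

```text
t 9.75 My -0.0036 +- 0.0087 Mx -0.007 Fz -5.696
```

Request:
servo_tool:
  rows: [0, 0, 0, 0, -0.12, 0, 0, 0, 0, 0, -0.12, 0, 0, 0, 0, 0, 0, 0, 0, 0, 0, 0, 0, 0, 0, 0, 0, 0, 0, 0, 0, 0, 0, 0, 0.08, 0, 0, 0, 0, 0, 0.08, 0, 0, 0, 0, 0, 0, 0, 0, 0, 0, 0, 0, 0, 0, 0, 0, 0, 0, 0]

```text
time: 10.58
tool_pos: [0.5135, 0.4404, 0.1458]
eef_rot: [-0.145, 0.989, 0.003, 0.02]
ft_force: [0.6, 0.3, -5.1]
finger_gap: 0.055
finger_force: 105.2
```

```bash
python3 -c "
from h import *
avg(12);togo(case(0,.045))"
```

```text
t 11.18 My 0.0071 +- 0.0213 Mx -0.0134 Fz -5.319
t 11.18 pos [0.513  0.4405 0.1464] shift cm [ 0.47 -0.   10.13] turn [0.     0.0401 0.0009] F [ 0.33  0.1  -5.71] M [ 0.025 -0.02  -0.018] gap 0.0546 ff 105.2
```

```bash
sed -i 's/^    L=np.array(L);print(/    L=np.array(L);print((L[:,0]*1000).round(),/' h.py; python3 -c "
from h import *
avg(12)"
```

```text
[-26. -50. -33. -29. -23. -23. -53. -95.  10. -48. -83. -41.] t 11.78 My -0.0412 +- 0.0078 Mx -0.006 Fz -5.659
```

Request:
servo_tool:
  rows: [0, 0, 0, 0, 0.12, 0, 0, 0, 0, 0, 0.12, 0, 0, 0, 0, 0, 0, 0, 0, 0, 0, 0, 0, 0, 0, 0, 0, 0, 0, 0, 0, 0, 0, 0, -0.08, 0, 0, 0, 0, 0, -0.08, 0, 0, 0, 0, 0, 0, 0, 0, 0, 0, 0, 0, 0, 0, 0, 0, 0, 0, 0]

```text
time: 12.62
tool_pos: [0.5127, 0.4405, 0.147]
eef_rot: [-0.146, 0.989, -0.003, -0.02]
ft_force: [1.1, 0.3, -5.8]
finger_gap: 0.0548
finger_force: 105.2
```

```bash
python3 -c "
from h import *
avg(12)"
```

```text
[ -3. -18.  25.  -7. -36.  -7.  -7.  26. -26. -15. -12.  12.] t 13.22 My -0.0056 +- 0.0052 Mx -0.025 Fz -5.649
```

Request:
servo_tool:
  rows: [0, 0, 0, 0, -0.08, 0, 0, 0, 0, 0, 0, 0]

```text
time: 13.38
tool_pos: [0.5126, 0.4404, 0.1463]
eef_rot: [-0.146, 0.989, 0.003, 0.021]
ft_force: [-1.3, -0.8, -5.6]
finger_gap: 0.0544
finger_force: 105.3
```

```bash
python3 -c "
from h import *
avg(20)"
```

```text
[194. 204. 100.  66. 136. 109.  99. 141.  75. 160. 152. 118. 113.  94.
 148.  79.  93. 141. 116. 171.] t 14.38 My 0.1255 +- 0.0084 Mx -0.0086 Fz -5.327
```

Request:
servo_tool:
  rows: [0, 0, -1.5, 0, 0.04, 0, 0, 0, -2.5, 0, 0, 0, 0, 0, -2.5, 0, 0, 0, -0.8, -1, -1.5, 0, 0, 0, -1.6, -2.2, -1, 0, 0, 0, -1.6, -2.2, 0, 0, 0, 0, -1.6, -2.2, 0, 0, 0, 0, -1.6, -2.2, 0, 0, 0, 0, -1.6, -2.2, 0, 0, 0, 0, -1.6, -2.2, 0, 0, 0, 0]

```text
time: 15.22
tool_pos: [0.654, 0.3333, 0.2363]
eef_rot: [-0.146, 0.989, 0.0, 0.0]
ft_force: [-0.0, 0.7, -5.0]
finger_gap: 0.0546
finger_force: 105.5
```

Request:
servo_tool:
  rows: [-1.6, -2.2, 0, 0, 0, 0, -1.6, -2.2, 0, 0, 0, 0, -1, -1.4, 0, 0, 0, 0, 0, 0, 0, 0, 0, 0, 0, 0, 0, 0, 0, 0, 0, 0, 0, 0, 0, 0, 0, 0, 0, 0, 0, 0, 0, 0, 0, 0, 0, 0, 0, 0, 0, 0, 0, 0]

```text
time: 15.97
tool_pos: [0.7095, 0.2914, 0.2365]
eef_rot: [-0.146, 0.989, 0.0, 0.0]
ft_force: [-0.1, 0.2, -6.4]
finger_gap: 0.0546
finger_force: 105.2
```

```bash
python3 -c "
from h import *
togo([.71,.29,.236]);avg(4)
cv2.imwrite('pics/end.png',ctrl.camera('side'))"
```

```text
t 15.97 pos [0.7095 0.2914 0.2365] shift cm [-0.01 -0.15  0.05] turn [0.0001 0.0002 0.0016] F [-0.12  0.2  -6.42] M [-0.028  0.066 -0.013] gap 0.0546 ff 105.2
[71. 71. 92. 34.] t 16.17 My 0.0668 +- 0.0104 Mx -0.0321 Fz -5.618
```

View pics/end.png

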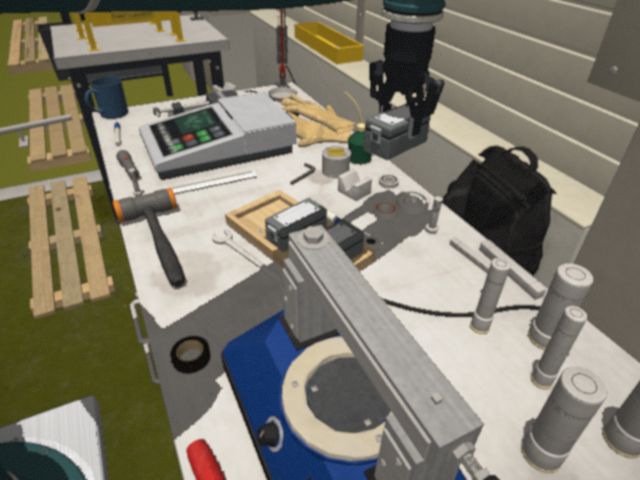

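The picture shows the left case held level at about (400,130). Its pocket at (265,210) is empty, and the other two cases are untouched in the carrier.

```bash
python3 -c "
from h import *
print(ctrl.hand_in())"
```

```text
the job is handed in; nothing more can be done
None
```

The left case is the one that rattles: tipped end to end, its balance shifted by about what the loose roller would cause. I handed the job in with it held level about 20 cm above the back third of the bench. The other two cases stayed untouched in the carrier, so they were not shaken, and the verdict was not shown.

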